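# Lever the snap lid off a sample box

### The arm

A 6-joint arm with a two-finger parallel gripper is mounted at the origin on the work surface. World frame = base frame: x ahead of the robot, y to its left, z up, the work surface at z = 0. Lengths are in mm, angles in degrees, forces in N, time in s.
With the tool pointing down it reaches from about 350 to 850 mm from the base axis. Payload 8.1 kg.
Tool frame: the origin (TCP) lies at the very end of the fingers, on their centre line; the grasp point (between the pads) lies r.tcp_to_grasp behind it (r.tcp_to_grasp is the distance from the TCP to the grasp point, in mm); z points along the fingers, y is the line along which they close (so a half turn about z gives the same grasp; the last joint's range is limited). The gripper opens to 85 mm and grips with 20 to 120 N. Pads are 22 mm wide; open, the fingers measure 114 mm over their backs; the gripper's body (76 mm by 85 mm) begins 54 mm behind the grasp point. The pads swing forward as they close: fully open they stand 13 mm farther back than shut.
Start: joints at [69.248, 7.471, 85.268, -0, 87.261, -4.893], TCP at [163.945, 577.172, 231.292] pointing down, gripper open.
Joint ranges: [-169.43, 169.43], [-51.17, 129.36], [1.28, 143.12], [-76.62, 256.62], [0, 156.53], [-152.29, 152.29]. Speed limits (degrees/s): [136.94, 136.94, 159.86, 180, 180, 180].

### API

Orientations are given as [roll, pitch, yaw] about the fixed x, y, z axes, in that order (R = Rz(yaw) Ry(pitch) Rx(roll)).
In Python, from bench import r gives the robot as it stands.
- The arm moves only by the shell command python3 -m handwheel 'ROWS' [OPENING] [FORCE]. ROWS is JSON, a list of rows, each a list of 4 numbers: the shift along the tool's x, y, z in m, then the turn about the tool's z in degrees. A call has 1 to 10 rows; each row shifts and turns the commanded pose from where the row before left it, along the tool's axes as they then stand; what a row does not reach is not made up. A row lasts 1/10 s, in which the tool goes at most 50 mm and 8.59 degrees, less where a joint would pass 70% of its speed; a pose out of reach is approached as far as the arm can. A call is refused whole if a number of a shift passes 0.05 or a number of a turn 8.59, either way. A call with a gripper value outside its range is refused whole. OPENING is the finger opening in m, from 0 to 0.0854, set as the call begins (- or left out, the last holds). The fingers move at their own pace and stop on an object; FORCE is the grip in N (left out, the last holds). Time passes only in rows, so rows that do not move let the fingers close. It gives the time, the measured TCP pose, the force, the opening and the grip force at its end, in the units of the state.
- r.sense(): the state, without advancing time (a new reading comes with each control period).
- r.snapshot(name): name is "scene" or "top"; returns the picture (420x560x3 uint8, red, green, blue); there is no depth.
- r.camera_params(name): a dict with "fx", "fy", "cx", "cy" (pixels), "R" (3x3) and "t" (3): a world point X has camera coordinates R X + t. Camera axes: x right, y down, z forward; pixel columns grow to the right and rows downward; lengths in mm; the calibration is good to about 2 mm. A picture is of the moment at which its call begins. camera_params takes no time and is no camera call.
- r.hand_in(): hands the job in; it is judged then, once.
The state is a dict: "time": time; "joint_pos": joint angles; "qd": joint speeds; "joint_efforts": joint torques, N m; "tool_pos": TCP position; "tcp_rot": TCP orientation; "ft_force": force on the tool from outside, world axes, zero at the start; "wrist_torque": the same for the moment, N m; "finger_gap": finger opening in mm; "grip_force": force on a finger pad.
Only numpy, scipy, OpenCV 4.12 (cv2) and the standard library are available. Lean on these libraries where they do the work, as an engineer would, in place of code of your own. Each camera call takes 0.05 s, during which the arm holds its last target. There are 200 camera calls.

### The job

Use the flat steel lever to pop the lid of the wide sample box out of its roller catches: put the blade over the steel bar in front of the box with its tip under the lid's lip, and push the handle down until that edge of the lid has sprung up and stays up, with the lid still lying on its box. Do not touch the lid with the gripper, and leave the narrow box shut. The lever may stay where it ends up.

Things in the scene. Friction and masses are not known exactly. Their poses are not given: they have to be found in the camera images.
- lever_mid (a point): Flat lever lying on the bench, 120 g: black handle 105 long, 20 wide, 22 mm high; steel blade 85 long, 18 wide, 5 mm thick, out of one end at half the handle's height. This point, about its balance point, is in the handle 25 mm from its blade end, half-way up (11 mm over the bench). +x runs along the lever to the blade tip, 110 mm away; the handle ends 80 mm away along -x; z up.
- lever_tip (a point): The end of the lever's blade, at the middle of its thickness, 110 mm along the lever's +x from lever_mid; same axes.
- wide: Fixed: wide blue box (130 mm wide; rim 99 mm up). Origin on the bench below the middle of the steel fulcrum bar; +x from bar to box, y along the bar, z up. Bar top at z = 85 mm, in a 40 mm gap between two uprights 102 mm high, 16 mm long in x. Box from x = 65 to 150 mm. Two sprung white rollers at x = 78 mm, up to z = 116 mm, overlap the lid's side edges. Base plate from x = -30 mm, 8 mm thick.
- wide_lid_lip (a point): Middle of the front lower edge (lip) of the wide box's loose grey lid: shut, at x = 40, z = 99 mm in the stand's frame, overhanging the box by 25 mm. Lid 110 deep, 130 wide, plate 3 mm, 100 g; it pivots about its back edge. The lip yields at about 9 N; once 15 mm up, the rollers snap under the lid and hold the lip 21 mm up. With the tip 13 mm in, tip the lever handle-down about 30 degrees.
- narrow_lid_lip (a point): The same point on the lid of the narrow box (90 mm wide, otherwise the same stand and heights): not to be moved.
There are look-alikes about, which are no part of the job. Leave any purple look-alike of the part that bears wide_lid_lip alone.

How it is judged:
By the outcome, as a careful person would: the job done as asked, in the order asked, and still so for the second after the job is handed in, with the robot touching nothing.
It also fails if it takes over 43 s, if anything falls off the work surface, if the arm or the gripper's body presses on something with over 40 N, if the wrist force passes 120 N, or if a joint passes its speed limit or range.

## Working session

There is one attempt and no reset: what is moved stays moved. The work goes in short steps, Python scripts to look and compute and a shell command to move; the robot and the scene stay as the last step left them, time stands still between calls to the robot, and variables do not carry over. Pictures are saved under pics/ and viewed, at most 10 in all, crops included, and the job is handed in when it is done.

```bash
mkdir -p pics; ls; python3 - <<'E'
from bench import r
import cv2,numpy as np
for n in("scene","top"):
    im=r.snapshot(n); np.save(f"pics/{n}0.npy",im); cv2.imwrite(f"pics/{n}0.png",im[:,:,::-1])
    p=r.camera_params(n); print(n,{k:np.round(v,4).tolist() for k,v in p.items()})
print(r.sense(), r.tcp_to_grasp)
E
```

```text
pics
scene {'fx': 475.5594, 'fy': 475.5594, 'cx': 278.6005, 'cy': 209.932, 'R': [[0.1211, 0.9926, 0.0113], [0.8354, -0.0958, -0.5412], [-0.5361, 0.075, -0.8408]], 't': [-20.1243, -377.7653, 1420.639]}
top {'fx': 525.2891, 'fy': 525.2891, 'cx': 280.8118, 'cy': 203.1425, 'R': [[0.02, -0.9998, 0.0067], [-0.9802, -0.0209, -0.1971], [0.1972, -0.0026, -0.9804]], 't': [-41.562, 543.6485, 1196.3955]}
{'time': 0.1, 'joint_pos': array([ 6.92486417e+01,  7.50965657e+00,  8.53225863e+01, -1.41840158e-03,
        8.72626049e+01, -4.89260222e+00]), 'qd': array([-0.06070469,  0.01351465, -0.10446163, -0.05222654, -0.07225271,
       -0.09415553]), 'joint_efforts': array([ 1.41901626e-03, -5.70950782e+01, -5.01942194e+01, -1.56109140e-04,
        8.24323244e-03, -1.73317829e-05]), 'tool_pos': array([163.76662383, 576.70314186, 230.36540914]), 'tcp_rot': array([-1.79905377e+02, -6.67789678e-03,  1.64141307e+02]), 'ft_force': array([ 0.30430214,  0.08810815, -1.2602397 ]), 'wrist_torque': array([-0.01484418,  0.0131976 , -0.03077329]), 'grip_force': 0.0, 'finger_gap': 85.00300982111625} 18.700000000000003
```

View pics/scene0.png

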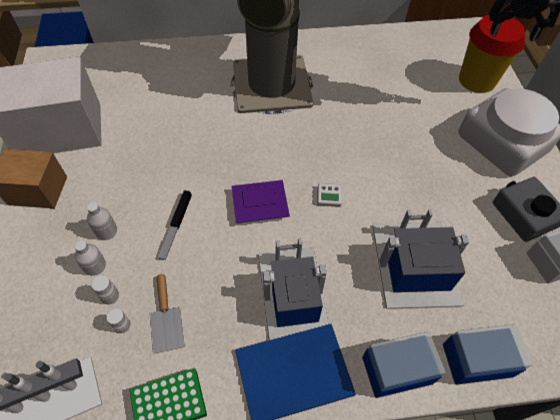

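View pics/top0.png

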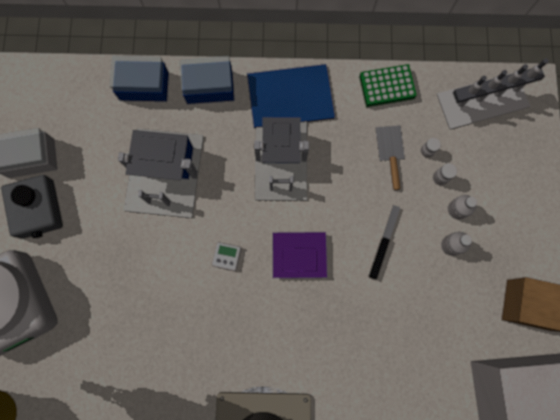

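The scene camera and the top camera agree on what is there:
- **Lever:** black handle with steel blade, top px (380,258) to (396,208). The brown-handled spatula at (392,155) is a look-alike, since its handle is brown and its blade is wide.
- **Wide box:** top px (160,155). The narrower one at (281,140) is the narrow box.
- **Purple lid:** look-alike at (300,255).

I'll confirm the lever and the wide box in enlarged crops.

```bash
python3 - <<'E'
import cv2,numpy as np
t=np.load("pics/top0.npy")[:,:,::-1]; s=np.load("pics/scene0.npy")[:,:,::-1]
a=cv2.resize(t[120:220,110:210],(400,400),interpolation=3); b=cv2.resize(t[195:285,350:415],(289,400),interpolation=3)
c=cv2.resize(s[205:310,365:475],None,fx=4,fy=4,interpolation=3)
cv2.imwrite("pics/crop1.png",np.hstack([a,b])); cv2.imwrite("pics/crop2.png",c)
E
```

```text
(no output)
```

View pics/crop1.png

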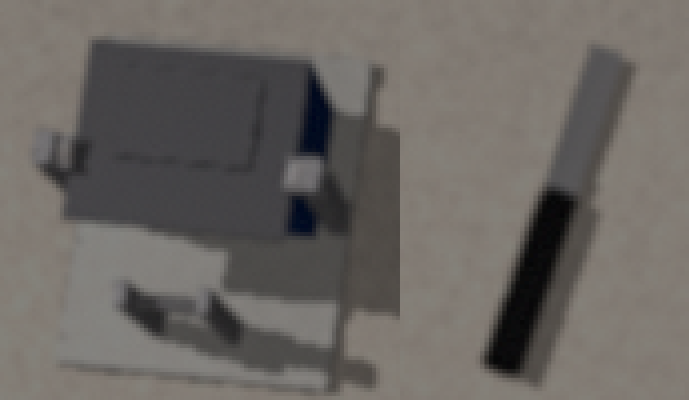

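View pics/crop2.png

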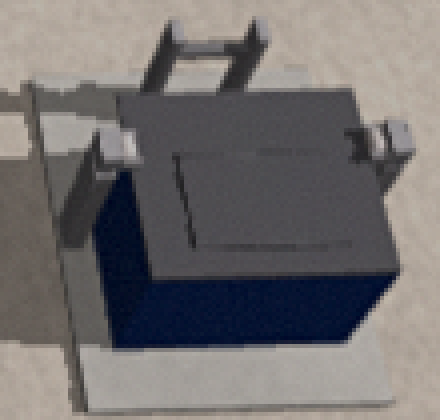

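The crops show these features:
- **Wide box:** grey lid with top-view corners near px (133,130), (187,135), (182,179) and (126,174). Its rollers are at (122,157) and (185,163), and the bar lies between uprights at about (142,193) and (162,195).
- **Lever:** plain black handle with a narrow steel blade, as described.

Next I'll measure both in both views.

```bash
cat > h.py <<'E'
import cv2,numpy as np
from bench import r
def ray(n,px,z):
    p=r.camera_params(n);R=np.array(p["R"]);t=np.array(p["t"])
    d=R.T@np.array([(px[0]-p["cx"])/p["fx"],(px[1]-p["cy"])/p["fy"],1]); c=-R.T@t
    return c+d*(z-c[2])/d[2]
def proj(n,X):
    p=r.camera_params(n);c=np.array(p["R"])@X+p["t"]
    return np.array([p["fx"]*c[0]/c[2]+p["cx"],p["fy"]*c[1]/c[2]+p["cy"]])
E
python3 - <<'E'
from h import *
f=lambda q,o:[(np.array(p)+.5)/4+o-.5 for p in q]
T=f([(63,217),(288,235),(310,62),(93,40)],np.array([110,120]))
S=f([(355,90),(118,95),(152,280),(400,270)],np.array([365,205]))
for n,Q in(("top",T),("scene",S)):
    P=np.array([ray(n,q,102) for q in Q]); print(n,np.round(P[:,:2],1).tolist())
    print(" front mid",(P[0]+P[1])/2,"c",P.mean(0),"w",np.linalg.norm(P[0]-P[1]),"d",np.linalg.norm(P[1]-P[2]), "yaw",np.degrees(np.arctan2(*(P[2]+P[3]-P[0]-P[1])[1::-1])),np.degrees(np.arctan2(*(P[0]-P[1])[1::-1]))-90)
# uprights tops z=102 in top crop & scene crop (top faces)
for n,Q,o in(("top",[(123,287),(207,292)],(110,120)),("scene",[(261,22),(175,24)],(365,205))):
    P=[ray(n,q,102) for q in f(Q,np.array(o))]; print(n,"uprights",np.round(P,1).tolist())
# base plate front corners z=8 (top)
P=[ray("top",q,8) for q in f([(60,363),(333,390)],np.array([110,120]))]; print("plate front",np.round(P,1).tolist())
# lever
for n,(x0,y0,x1,y1) in(("top",(365,225,395,285)),("scene",(165,185,195,235))):
    im=np.load(f"pics/{n}0.npy")[y0:y1,x0:x1]
    m=(im.max(2)<45).astype(np.uint8)
    c=max(cv2.findContours(m,0,2)[0],key=cv2.contourArea)
    b=cv2.boxPoints(cv2.minAreaRect(c))+[x0,y0]
    P=np.array([ray(n,q,20) for q in b]);print(n,"handle",b.round(1).tolist(),P.round(1).tolist(),"c",P.mean(0))
    ys,xs=np.nonzero(m);W=np.array([ray(n,(x+x0,y+y0),20)[:2] for x,y in zip(xs,ys)])
    mu=W.mean(0);u=np.linalg.svd(W-mu)[2][0];u*=np.sign(u[0]);a=(W-mu)@u
    print("  mu",mu,"yaw",np.degrees(np.arctan2(u[1],u[0])),"ext",a.min(),a.max())
for n,q in(("top",(350+(612-400)/4.446,195+55/4.446)),("scene",(163,257))): print("tip",n,ray(n,q,13.5))
E
```

```text
top [[596.0, 330.1], [588.2, 199.8], [692.9, 192.9], [703.5, 320.9]]
 front mid [592.1099171  264.93366319 102.        ] c [645.15203459 260.90822844 102.        ] w 130.559352347188 d 104.90798234952653 yaw -4.339931486438787 -3.458810592184946
scene [[601.0, 329.9], [589.2, 200.3], [698.7, 189.9], [708.1, 318.6]]
 front mid [595.08234985 265.11237534 102.        ] c [649.23029918 259.69635259 102.        ] w 130.1583973202004 d 109.98914400498536 yaw -5.7118794649611075 -5.180136943455565
top uprights [[555.4, 292.5, 102.0], [553.5, 244.2, 102.0]]
scene uprights [[552.2, 291.7, 102.0], [548.0, 243.5, 102.0]]
plate front [[527.4, 353.2, 8.0], [514.1, 184.7, 8.0]]
top handle [[368.8, 276.6], [382.1, 236.7], [389.3, 239.1], [376.0, 279.0]] [[377.2, -243.6, 20.0], [473.7, -277.1, 20.0], [468.2, -294.4, 20.0], [371.9, -260.7, 20.0]] c [ 422.77748462 -268.94437284   20.        ]
  mu [ 421.86519638 -268.91797404] yaw -19.50346759618918 ext -50.112861707188245 51.93361705727371
scene handle [[169.6, 224.6], [183.7, 189.3], [192.1, 192.7], [178.0, 228.0]] [[472.7, -298.2, 20.0], [373.4, -263.6, 20.0], [386.0, -242.9, 20.0], [484.3, -278.4, 20.0]] c [ 429.09107025 -270.79218436   20.        ]
  mu [ 430.77845132 -271.63397086] yaw -18.9315778708822 ext -54.218401163477935 50.219806049836755
tip top [ 548.12714475 -318.04379924   13.5       ]
tip scene [ 553.9094909  -314.10297049   13.5       ]
```

```bash
cat >> h.py <<'E'
def to(x,y,z,yaw):
    s=r.sense();p=s["tool_pos"];a=s["tcp_rot"][2];d=np.array([x,y,z])-p
    dy=(yaw-a+180)%360-180
    c,n=np.cos(np.radians(yaw)),np.sin(np.radians(yaw))
    print("t",round(s["time"],2),"pos",p.round(1),s["tcp_rot"].round(1),"F",s["ft_force"].round(1),"gap",round(s["finger_gap"],1),"grip",round(s["grip_force"],1))
    print("turn first (tool z)",round(-dy,2),"then shift m",np.round([(c*d[0]+n*d[1])/1e3,(n*d[0]-c*d[1])/1e3,-d[2]/1e3],4))
E
python3 -m handwheel '[[0,0,0,3.4],[-0.0365,-0.0284,0,0],[-0.0365,-0.0284,0,0],[-0.0365,-0.0284,0,0],[-0.0365,-0.0284,0,0],[-0.0365,-0.0284,0,0],[-0.0365,-0.0284,0,0],[-0.0365,-0.0284,0,0],[-0.0365,-0.0284,0,0],[-0.0365,-0.0284,0,0]]' 0.06
python3 -m handwheel '[[-0.0365,-0.0284,0,0],[-0.0365,-0.0284,0,0],[-0.0137,-0.045,0,0],[-0.0137,-0.045,0,0],[-0.0137,-0.045,0,0],[-0.0137,-0.045,0,0],[-0.0137,-0.045,0,0],[-0.0137,-0.045,0,0],[-0.0137,-0.045,0,0],[-0.0137,-0.03,0,0]]'
python3 -c "
from h import *
to(424,-270,60,160.7)"
```

```text
time: 1.1
tool_pos: [390.2, 225.7, 231.1]
tcp_rot: [-180.0, -0.0, 160.7]
ft_force: [1.7, 1.2, -0.1]
finger_gap: 59.9
grip_force: 0.0
time: 2.1
tool_pos: [428.6, -214.8, 231.0]
tcp_rot: [-180.0, -0.0, 160.6]
ft_force: [1.7, 1.0, 0.3]
finger_gap: 60.1
grip_force: 0.0
t 2.1 pos [ 428.6 -214.8  231. ] [-180.    -0.   160.6] F [1.7 1.  0.3] gap 60.1 grip 0.0
turn first (tool z) -0.06 then shift m [-0.014  -0.0536  0.171 ]
```

```bash
python3 -m handwheel '[[-0.014,-0.045,0,0],[0,-0.0086,0.04,0],[0,0,0.045,0],[0,0,0.045,0],[0,0,0.041,0],[0,0,0,0]]'
python3 - <<'E'
from h import *
to(424,-270,3,160.7)
a=r.snapshot("top");b=r.snapshot("scene")
A=cv2.resize(a[190:300,330:440],(400,400),interpolation=3);B=cv2.resize(b[170:280,120:230],(400,400),interpolation=3)
cv2.imwrite("pics/g1.png",np.hstack([A,B])[:,:,::-1])
E
```

```text
time: 2.7
tool_pos: [420.4, -263.7, 53.6]
tcp_rot: [179.8, -0.7, 160.7]
ft_force: [-0.4, 0.5, -0.7]
finger_gap: 59.9
grip_force: 0.0
t 2.7 pos [ 420.4 -263.7   53.6] [179.8  -0.7 160.7] F [-0.4  0.5 -0.7] gap 59.9 grip 0.0
turn first (tool z) 0.03 then shift m [-0.0055 -0.0047  0.0506]
```

View pics/g1.png

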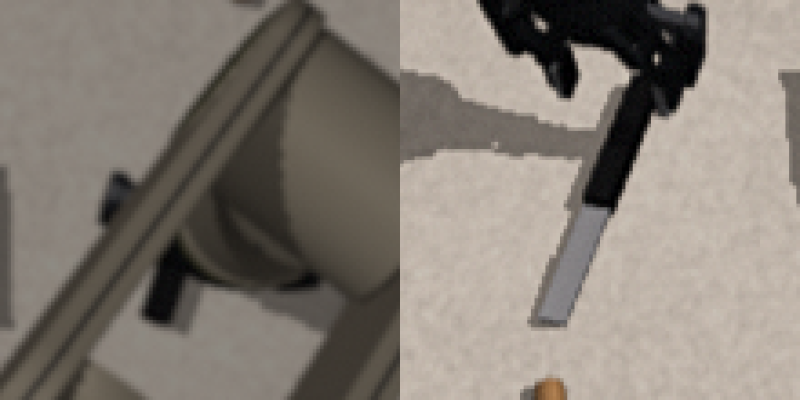

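The scene crop shows the open fingers straddling the lever near the rear of its handle, with about 4–5 mm of lateral correction left. The arm hides most of the lever in the top view. I'll centre, descend and close.

```bash
python3 -m handwheel '[[-0.005,-0.005,0.02,0],[0,0,0.02,0],[0,0,0.01,0],[0,0,0,0],[0,0,0,0]]' 0.07
python3 -m handwheel '[[0,0,0,0],[0,0,0,0],[0,0,0,0],[0,0,0,0],[0,0,0,0],[0,0,0,0]]' 0.0 60
python3 -c "
from h import *
to(424,-270,3,160.7)"
```

```text
time: 3.3
tool_pos: [429.2, -274.3, 12.1]
tcp_rot: [-180.0, 0.1, 160.7]
ft_force: [-0.7, -0.5, -0.1]
finger_gap: 69.9
grip_force: 0.0
time: 3.9
tool_pos: [428.6, -273.9, 11.0]
tcp_rot: [-180.0, 0.1, 160.7]
ft_force: [-1.4, 1.1, 5.8]
finger_gap: 18.4
grip_force: 59.5
t 3.9 pos [ 428.6 -273.9   11. ] [-1.800e+02  1.000e-01  1.607e+02] F [-1.4  1.1  5.8] gap 18.4 grip 59.5
turn first (tool z) 0.04 then shift m [0.0057 0.0022 0.008 ]
```

Gripped, but 8 mm higher on the handle than planned. I'll re-grip lower.

```bash
python3 -m handwheel '[[0,0,0,0],[0,0,0,0],[0.005,0.001,0,0],[0,0,0.004,0],[0,0,0.003,0],[0,0,0,0],[0,0,0,0]]' 0.05
python3 -m handwheel '[[0,0,0,0],[0,0,0,0],[0,0,0,0],[0,0,0,0],[0,0,0,0],[0,0,0,0]]' 0.0 60
python3 -m handwheel '[[0,0,-0.03,0],[0,0,-0.05,0],[0,0,-0.05,0],[0,0,-0.03,0],[0,0,0,0],[0,0,0,0]]'
python3 - <<'E'
from h import *
to(424,-270,160,160.7)
b=r.snapshot("scene"); cv2.imwrite("pics/g2.png",cv2.resize(b[100:310,90:300],(600,600),interpolation=3)[:,:,::-1])
E
```

```text
time: 4.6
tool_pos: [423.6, -270.9, 3.0]
tcp_rot: [180.0, -0.0, 160.7]
ft_force: [0.0, -0.1, 0.6]
finger_gap: 49.8
grip_force: 0.0
time: 5.2
tool_pos: [424.1, -271.3, 3.7]
tcp_rot: [-180.0, 0.0, 160.7]
ft_force: [-0.3, -0.8, 4.0]
finger_gap: 18.6
grip_force: 59.2
time: 5.8
tool_pos: [423.9, -271.1, 163.3]
tcp_rot: [-180.0, 0.0, 160.7]
ft_force: [0.2, 0.3, -2.4]
finger_gap: 18.9
grip_force: 58.9
t 5.8 pos [ 423.9 -271.1  163.3] [-180.     0.   160.7] F [ 0.2  0.3 -2.4] gap 18.9 grip 58.9
turn first (tool z) 0.04 then shift m [0.0002 0.001  0.0033]
```

View pics/g2.png

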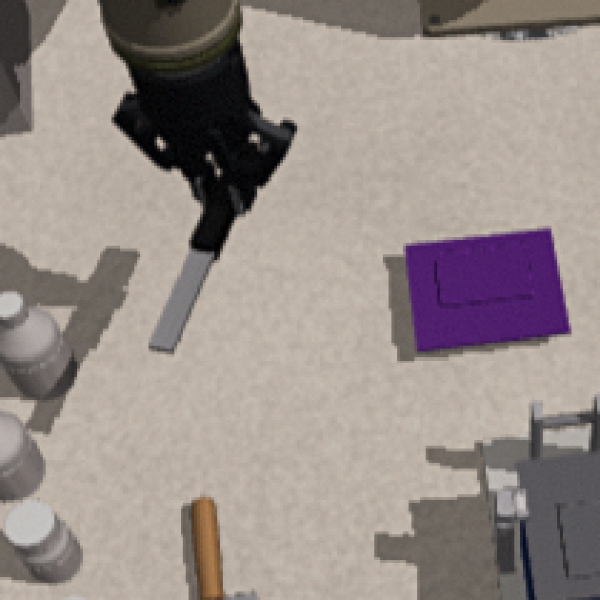

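The lever is lifted and hangs level as far as I can see. The blade tip is at crop (161,350) and the blade/handle joint at (202,252). I'll measure the lever in hand.

```bash
python3 - <<'E'
from h import *
s=r.sense();p=s["tool_pos"]
for q in((161.5,350),(201.5,253)):
    px=((q[0]+.5)/2.857+89.5,(q[1]+.5)/2.857+99.5)
    for z in(165,173,181):
        w=ray("scene",px,z)-p; u=np.array([.9438,-.3305]); print(q,z,"along",round(w[:2]@u,1),"lat",round(w[:2]@[.3305,.9438],1))
# targets: tip at stand x=-15 ; lever along -4.8
O=np.array([552.8,268]);a=np.radians(-4.9)
e=np.array([np.cos(a),np.sin(a)])
for L in(130,135,140):
  for t in(-30,53): print(L,t,O+e*(t-L))
E
```

```text
(161.5, 350) 165 along 137.8 lat -3.0
(161.5, 350) 173 along 142.0 lat 0.5
(161.5, 350) 181 along 146.2 lat 4.0
(201.5, 253) 165 along 51.8 lat -4.5
(201.5, 253) 173 along 56.9 lat -1.0
(201.5, 253) 181 along 61.9 lat 2.5
130 -30 [393.38475261 281.6667077 ]
130 53 [476.08141219 274.57710308]
135 -30 [388.40302613 282.09379232]
135 53 [471.09968571 275.0041877 ]
140 -30 [383.42129965 282.52087693]
140 53 [466.11795923 275.43127231]
```

```bash
python3 -m handwheel '[[0,0,0,-7.2],[0,0,0,-7.2],[0.007,0.045,0,0],[0.007,0.045,0,0],[0.007,0.045,0,0],[0.007,0.045,0,0],[0.007,0.045,0,0],[0.007,0.045,0,0],[0.007,0.045,0,0],[0.007,0.045,0,0]]'
python3 -m handwheel '[[0.007,0.045,0,0],[0.007,0.045,0,0],[0.007,0.045,0,0],[0.007,0.045,0,0],[0,0.008,0,0],[0,0,0.03,0],[0,0,0.03,0],[0,0,0.01,0],[0,0,0,0],[0,0,0,0]]'
python3 - <<'E'
from h import *
to(386,282,92,175.1)
a=r.snapshot("top");b=r.snapshot("scene")
A=cv2.resize(a[130:240,100:210],(400,400),interpolation=3);B=cv2.resize(b[165:275,360:470],(400,400),interpolation=3)
cv2.imwrite("pics/p1.png",np.hstack([A,B])[:,:,::-1])
E
```

```text
time: 6.85
tool_pos: [396.4, 94.0, 160.8]
tcp_rot: [-180.0, -0.2, 175.1]
ft_force: [1.5, 0.1, -0.9]
finger_gap: 18.5
grip_force: 59.1
time: 7.85
tool_pos: [386.6, 281.8, 93.5]
tcp_rot: [-180.0, -0.0, 175.1]
ft_force: [-0.1, 0.6, -0.9]
finger_gap: 18.8
grip_force: 59.3
t 7.85 pos [386.6 281.8  93.5] [-180.    -0.   175.1] F [-0.1  0.6 -0.9] gap 18.8 grip 59.3
turn first (tool z) 0.01 then shift m [0.0006 0.0002 0.0015]
```

View pics/p1.png

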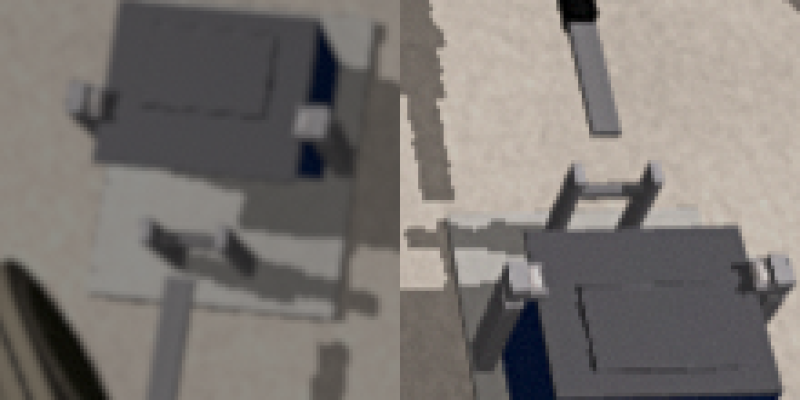

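The top view (left) shows the tip at crop (180,281), just in front of the uprights at (150,232) and (228,236). The scene view (right) shows the tip at (607,133), with the uprights at (574,172) and (653,172). I'll measure the tip relative to the stand in each view.

```bash
python3 - <<'E'
from h import *
k=110/400
def w(n,q,z):
    o=(100,130) if n=="top" else (360,165)
    return ray(n,((q[0]+.5)*k-.5+o[0],(q[1]+.5)*k-.5+o[1]),z)[:2]
a=np.radians(-4.9);e=np.array([np.cos(a),np.sin(a)]);l=np.array([-e[1],e[0]])
p=r.sense()["tool_pos"][:2]
for n,tip,ups,lip,bl in(("top",(180,281),[(150,232),(228,236)],[(95,161),(324,181)],(168,385)),("scene",(207,133),[(174,172),(253,172)],[(125,233),(342,227)],(179,26))):
    T=w(n,tip,104);U=np.mean([w(n,q,102) for q in ups],0);Lp=np.mean([w(n,q,102) for q in lip],0);B=w(n,bl,104)
    d=T-B
    for nm,v in(("tip-TCP",T-p),("tip-upr",T-U),("tip-lip",T-Lp),("lip-upr",Lp-U)): print(n,nm,"x",round(v@e,1),"y",round(v@l,1))
    print("blade yaw",np.degrees(np.arctan2(d[1],d[0])),"len",np.linalg.norm(d),"U",U,"Lip",Lp)
E
```

```text
top tip-TCP x 132.3 y -1.7
top tip-upr x -30.8 y 0.4
top tip-lip x -72.7 y 7.0
top lip-upr x 41.9 y -6.6
blade yaw -2.5004054251106163 len 65.75377659997548 U [549.86233915 266.36357511] Lip [591.02189183 256.22349381]
scene tip-TCP x 139.9 y -2.7
scene tip-upr x -27.4 y 0.8
scene tip-lip x -68.7 y -3.3
scene lip-upr x 41.3 y 4.1
blade yaw -3.4813929050965493 len 83.1986236876715 U [553.92738633 264.70726783] Lip [595.44664681 265.24889683]
```

```bash
python3 -m handwheel '[[0,0,0.0065,0],[0,0,0,0],[-0.02,0,0,0],[-0.02,0,0,0],[-0.01,0,0,0],[0,0,0,0]]'
python3 -m handwheel '[[-0.01,0,0,0],[-0.01,0,0,0],[-0.006,0,0,0],[-0.006,0,0,0],[0,0,0,0],[0,0,0,0]]'
python3 - <<'E'
from h import *
to(386,282,92,175.1)
a=r.snapshot("top");b=r.snapshot("scene")
A=cv2.resize(a[130:240,100:210],(400,400),interpolation=3);B=cv2.resize(b[165:275,360:470],(400,400),interpolation=3)
cv2.imwrite("pics/p2.png",np.hstack([A,B])[:,:,::-1])
E
```

```text
time: 8.55
tool_pos: [437.4, 277.8, 87.1]
tcp_rot: [180.0, 0.0, 175.1]
ft_force: [-0.5, 0.5, -1.4]
finger_gap: 18.7
grip_force: 59.3
time: 9.15
tool_pos: [468.1, 275.1, 86.6]
tcp_rot: [-180.0, -0.0, 175.1]
ft_force: [0.5, -0.2, -1.1]
finger_gap: 19.0
grip_force: 59.3
t 9.15 pos [468.1 275.1  86.6] [-180.    -0.   175.1] F [ 0.5 -0.2 -1.1] gap 19.0 grip 59.3
turn first (tool z) 0.03 then shift m [ 0.0824 -0.0002 -0.0054]
```

View pics/p2.png

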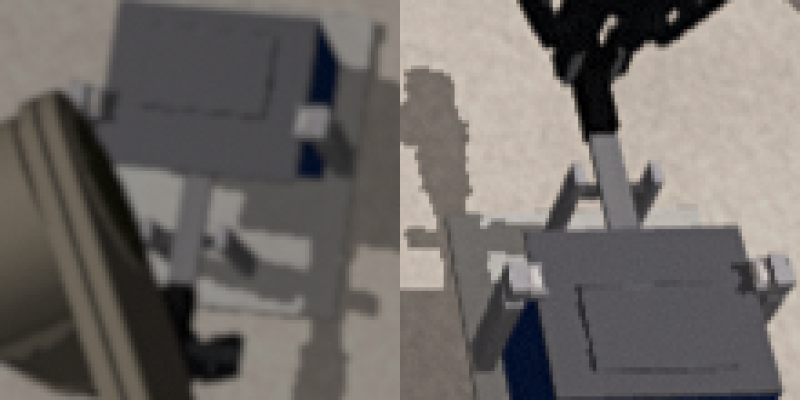

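The blade passes between the uprights and its tip is hidden under the lid in both views, with no contact forces. I'll lighten the grip so the lever can pivot in the pads, then lower the handle along its arc.

```bash
python3 -m handwheel '[[0,0,0,0],[0,0,0.003,0],[0,0,0.003,0],[0,0,0.003,0],[-0.0005,0,0.004,0],[-0.0005,0,0.004,0],[0,0,0,0]]' - 30
python3 -m handwheel '[[-0.0005,0,0.002,0],[-0.0005,0,0.002,0],[-0.0005,0,0.002,0],[0,0,0,0]]'
python3 -m handwheel '[[-0.001,0,0.002,0],[-0.001,0,0.002,0],[-0.001,0,0.002,0],[0,0,0,0]]'
```

```text
time: 9.95
tool_pos: [470.0, 275.5, 70.3]
tcp_rot: [180.0, 0.1, 175.1]
ft_force: [-1.3, -0.2, 4.1]
finger_gap: 18.6
grip_force: 60.5
time: 10.35
tool_pos: [471.1, 275.5, 64.7]
tcp_rot: [179.9, 0.0, 175.2]
ft_force: [-4.7, 0.1, 8.8]
finger_gap: 18.8
grip_force: 61.4
time: 10.75
tool_pos: [473.0, 275.2, 58.0]
tcp_rot: [180.0, -0.1, 175.2]
ft_force: [-6.7, 1.3, 6.3]
finger_gap: 18.6
grip_force: 62.1
```

```bash
python3 -m handwheel '[[-0.001,0,0.002,0],[-0.001,0,0.002,0],[-0.001,0,0.002,0],[0,0,0,0]]' 0.0 40
python3 -m handwheel '[[-0.002,0,0.002,0],[-0.002,0,0.002,0],[-0.0015,0,0.002,0],[0,0,0,0]]'
python3 - <<'E'
from h import *
to(0,0,0,175.1)
a=r.snapshot("top");b=r.snapshot("scene")
A=cv2.resize(a[130:240,100:210],(400,400),interpolation=3);B=cv2.resize(b[165:275,360:470],(400,400),interpolation=3)
cv2.imwrite("pics/p3.png",np.hstack([A,B])[:,:,::-1])
E
```

```text
time: 11.15
tool_pos: [476.4, 274.9, 52.0]
tcp_rot: [180.0, -0.0, 175.2]
ft_force: [-4.9, 1.5, 4.1]
finger_gap: 18.4
grip_force: 62.5
time: 11.55
tool_pos: [481.8, 274.4, 45.9]
tcp_rot: [180.0, -0.0, 175.2]
ft_force: [-4.6, 1.2, 3.7]
finger_gap: 18.6
grip_force: 63.4
t 11.55 pos [481.8 274.4  45.9] [180.   -0.  175.2] F [-4.6  1.2  3.7] gap 18.6 grip 63.4
turn first (tool z) 0.06 then shift m [ 0.4566 -0.3146  0.0459]
```

View pics/p3.png

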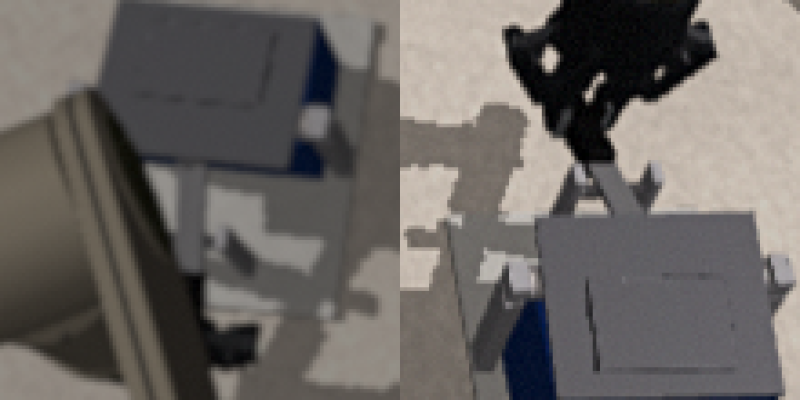

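The lid's front edge has risen: it is at scene crop y≈212, up from about 228, with the rollers now beside its edge, and the push force has dropped. I'll press a little further for margin, then draw the lever straight back out.

```bash
python3 -m handwheel '[[-0.002,0,0.002,0],[-0.001,0,0.001,0],[0,0,0,0],[0,0,0,0]]'
python3 -m handwheel '[[0.002,0,0,0],[0.004,0,0,0],[0.004,0,0,0],[0.005,0,0,0],[0.005,0,0,0],[0,0,0,0]]'
python3 - <<'E'
from h import *
to(0,0,0,175.1)
a=r.snapshot("top");b=r.snapshot("scene")
A=cv2.resize(a[130:240,100:210],(400,400),interpolation=3);B=cv2.resize(b[165:275,360:470],(400,400),interpolation=3)
cv2.imwrite("pics/p4.png",np.hstack([A,B])[:,:,::-1])
E
```

```text
time: 12.05
tool_pos: [484.4, 274.1, 42.8]
tcp_rot: [180.0, -0.1, 175.2]
ft_force: [-6.7, 0.9, 4.6]
finger_gap: 18.8
grip_force: 64.3
time: 12.65
tool_pos: [464.3, 275.4, 42.5]
tcp_rot: [-180.0, -0.0, 175.2]
ft_force: [-0.0, -0.3, -1.4]
finger_gap: 18.7
grip_force: 63.1
t 12.65 pos [464.3 275.4  42.5] [-180.    -0.   175.2] F [-0.  -0.3 -1.4] gap 18.7 grip 63.1
turn first (tool z) 0.06 then shift m [ 0.4391 -0.3141  0.0425]
```

View pics/p4.png

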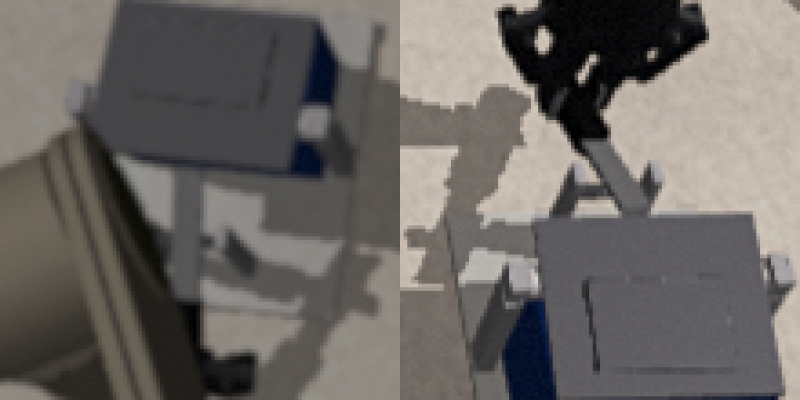

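All 10 pictures are used, and the last shows the lid still up at the front (scene crop y≈214) with the lever free and no force. I'll withdraw, lay the lever on the bench, release it and move clear, then check the lid from pixel numbers.

```bash
python3 -m handwheel '[[0.01,0,0,0],[0.02,0,0,0],[0.02,0,0,0],[0.02,0,0,0],[0.02,0,0,0],[0.015,0,0,0],[0,0,0,0]]'
python3 -m handwheel '[[0,0,0.005,0],[0,0,0.005,0],[0,0,0.005,0],[0,0,0.005,0],[0,0,0.005,0],[0,0,0.004,0],[0,0,0,0]]'
```

```text
time: 13.45
tool_pos: [358.5, 284.3, 42.4]
tcp_rot: [-180.0, -0.1, 175.2]
ft_force: [-0.2, -1.0, -1.4]
finger_gap: 18.4
grip_force: 63.1
time: 14.15
tool_pos: [366.0, 285.7, 17.0]
tcp_rot: [179.8, 0.5, 175.1]
ft_force: [8.1, -3.4, 15.0]
finger_gap: 18.5
grip_force: 66.8
```

```bash
python3 -m handwheel '[[0,0,0,0],[0,0,0,0],[0,0,0,0],[0,0,0,0],[0,0,0,0]]' 0.07
python3 -m handwheel '[[0,0,-0.03,0],[0,0,-0.04,0],[0,0,-0.04,0],[0,0,-0.04,0],[0,0,-0.03,0],[0.02,-0.04,0,0],[0.02,-0.04,0,0],[0.01,-0.04,0,0],[0,-0.04,0,0],[0,-0.04,0,0]]'
python3 -m handwheel '[[0,-0.04,0,0],[0,-0.04,0,0],[0,0,0,0],[0,0,0,0],[0,0,0,0]]'
python3 - <<'E'
from h import *
to(0,0,0,175.1)
b=r.snapshot("scene");a=r.snapshot("top");b0=np.load("pics/scene0.npy");a0=np.load("pics/top0.npy")
O=np.array([552.8,268]);t=np.radians(-4.9);e=np.array([np.cos(t),np.sin(t)]);l=np.array([-e[1],e[0]])
P=lambda n,x,y,z:proj(n,np.r_[O+e*x+l*y,z])
# expected lip front top edge col-scan, shut(102) vs up(123): strongest vertical gradient along image column, at y=+-30
for n,i0,i1 in(("scene",b0,b),("top",a0,a)):
  for y in(-45,-35,30,40):
    s,u=P(n,40,y,102),P(n,41,y,123); c=int(round(s[0])); lo=int(min(s[1],u[1]))-8;hi=int(max(s[1],u[1]))+8
    f=lambda im:im[lo:hi,c-1:c+2].mean((1,2)).round().astype(int).tolist()
    print(n,y,"shut row",s[1].round(1),"up row",u[1].round(1),"from",lo,"\n before",f(i0),"\n after ",f(i1))
# change elsewhere: narrow box region in top, back of wide lid
d=np.abs(a.astype(int)-a0).max(2)
print("narrow change px",(d[100:205,245:315]>40).sum(),"wide",(d[120:220,110:210]>40).sum())
m=((a[150:330,100:230].max(2)<45)).astype(np.uint8); ys,xs=np.nonzero(m);print("black",len(xs))
E
```

```text
time: 14.65
tool_pos: [360.3, 284.2, 13.4]
tcp_rot: [-180.0, -0.0, 175.1]
ft_force: [0.4, 0.2, 0.7]
finger_gap: 70.0
grip_force: 0.0
time: 15.65
tool_pos: [293.2, 88.3, 193.7]
tcp_rot: [180.0, 0.1, 175.2]
ft_force: [2.0, -0.8, 0.4]
finger_gap: 69.9
grip_force: 0.0
time: 16.15
tool_pos: [287.1, 10.3, 193.7]
tcp_rot: [180.0, -0.0, 175.2]
ft_force: [-0.2, -0.1, 0.5]
finger_gap: 70.1
grip_force: 0.0
t 16.15 pos [287.1  10.3 193.7] [180.   -0.  175.2] F [-0.2 -0.1  0.5] gap 70.1 grip 0.0
turn first (tool z) 0.08 then shift m [ 0.2852 -0.0348  0.1937]
scene -45 shut row 227.3 up row 222.7 from 214 
 before [169, 160, 148, 133, 116, 93, 74, 56, 47, 43, 44, 45, 49, 54, 72, 80, 78, 79, 79, 78, 79] 
 after  [114, 106, 92, 78, 59, 57, 65, 61, 50, 45, 64, 82, 87, 85, 85, 86, 85, 86, 85, 86, 87]
scene -35 shut row 227.2 up row 222.6 from 214 
 before [68, 55, 47, 50, 52, 56, 64, 82, 88, 106, 129, 143, 158, 155, 113, 77, 76, 80, 78, 79, 78] 
 after  [72, 57, 50, 52, 55, 58, 68, 86, 93, 110, 111, 90, 85, 85, 86, 87, 86, 86, 86, 86, 86]
scene 30 shut row 226.5 up row 221.9 from 213 
 before [166, 16
[... 681 characters left out ...]
row 177.5 up row 174.8 from 166 
 before [68, 68, 68, 68, 68, 68, 68, 68, 68, 68, 68, 68, 65, 67, 72, 75, 75, 75, 75] 
 after  [65, 65, 65, 65, 65, 65, 66, 66, 63, 54, 43, 54, 72, 78, 79, 78, 84, 104, 124]
top 30 shut row 174.5 up row 171.8 from 163 
 before [69, 69, 69, 69, 69, 69, 69, 69, 70, 69, 69, 69, 77, 101, 123, 130, 129, 128, 129] 
 after  [65, 65, 65, 65, 66, 65, 66, 66, 63, 53, 41, 61, 97, 123, 134, 135, 135, 134, 134]
top 40 shut row 174.1 up row 171.4 from 163 
 before [69, 69, 70, 69, 69, 69, 69, 69, 69, 69, 68, 72, 88, 111, 126, 130, 129, 129, 129] 
 after  [66, 66, 66, 66, 66, 66, 65, 64, 59, 57, 73, 106, 129, 136, 135, 135, 135, 135, 135]
narrow change px 0 wide 92
black 621
```

The lid's front edge sits at scene row ≈224, against 227.5 when shut. The rise is the same on both sides and hasn't changed since the lever left, and together with the top view it fits about 21 mm up. The narrow box region has not changed, so I'm handing in.

```bash
python3 -c "
from bench import r
print(r.hand_in())"
```

```text
the job is handed in; nothing more can be done
None
```

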